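# Pop the photometer's sample lid

### The job

Open the sample compartment of the bench photometer ready for the next cuvette: with a fingertip press once, gently, on the finger mark of its sample lid until the push-push latch lets go, draw back so that the lid springs up by itself, and wait to see that it stays fully open. Do not push on the lid again once it has popped up, keep the printer cover beside it shut, and leave the cuvette, tip box and bottle where they are.

Things in the scene. Friction and masses are not known exactly. Their poses are not given: they have to be found in the camera images.
- sample_lid_press (a point): point to press: centre of the round ribbed finger mark (24 mm) on top of the sample lid, 22 mm in from its free front edge, midway across. Lid: the longer of two grey lids set flush in the white deck, on the operator's right, 113 mm from front edge to rear hinge, 65 mm wide, 5 mm thick. Axes move with the lid; shut: x to the hinge, y to the operator's left, z up. Shut: 130 mm above the bench
- sample_lid_hinge (a point): middle of the sample lid's hinge line on the photometer, at deck height, 91.5 mm behind the mark; the hinge runs along y. Does not move with the lid. Wide open, the lid's front edge stands 102 mm above the deck, 46 mm in front of this line: a finger that leaves the mark straight up (or up and away from the hinge) at 0.1 m/s or more, to 150 mm above the deck, is clear of it
- sample_lid (a joint): lid angle, rad: 0 shut and latched, + opening, 1.15 fully open, - pressed in (noise about 0.01). Push-push latch: the mark pressed down about 2.2 mm (-0.024 rad, 3 N) frees it; it bottoms hard at 4.2 mm (6 N). Pressed less, it stays latched. Held down it stays down; as the finger draws back a damped spring (1.5 N) swings it up in about 1 s and keeps it up. Pushed down again it latches shut
- printer_cover (a joint): angle of the printer cover, rad: 0 shut and latched, + open. Same kind of latch; it must stay shut. It is the shorter grey lid, on the operator's left of the deck, 76 mm long and 93 mm wide, with the same finger mark and a paper slot across its rear
- printer_cover_press (a point): centre of the printer cover's finger mark, about 154 mm to the operator's left of the sample lid's mark: not to be pressed
- photometer: fixed bench photometer, 310 wide, 340 deep, 130 mm high: white shell, blue sides, sloping front with screen and keys, flat deck with two lids. Origin under its centre on the bench; x to its rear, y to the operator's left. Sample mark at (-8, -76, 130) mm, printer mark at (-8, 78, 130) mm. The deck round the lids (gap 1.5 mm) is rigid; a tip up to 35 mm across fits on the sample lid round its mark
- cuvette: bystander, loose: capped clear square cuvette standing on the photometer's deck between and behind the two lids, 14 mm square, 45 mm high. Origin at the centre of its underside
- tip_box: bystander, loose: clear box of orange pipette tips on the bench beside the photometer, 85 x 122 mm, 67 mm high, its clear lid standing open to 115 mm. Origin at the centre of its underside
- reagent_bottle: bystander, loose: amber bottle with blue cap on the bench beside the photometer, 62 mm across, 135 mm high. Origin at the centre of its underside

How it is judged:
By the outcome, as a careful person would: the job done as asked, in the order asked, and still so for the second after the job is handed in, with the robot touching nothing.
It also fails if it takes over 32 s, if anything falls off the work surface, if the arm or the gripper's body presses on something with over 40 N, if the wrist force passes 120 N, or if a joint passes its speed limit or range.

### The arm

A 6-joint arm with a two-finger parallel gripper is mounted at the origin on the work surface. World frame = base frame: x ahead of the robot, y to its left, z up, the work surface at z = 0. Lengths are in mm, angles in rad, forces in N, time in s.
With the tool pointing down it reaches from about 225 to 875 mm from the base axis. Payload 3.4 kg.
Tool frame: the origin (TCP) lies midway between the tips of the shut fingers; the grasp point (between the pads) lies 19 mm behind it; z points along the fingers, y is the line along which they close (so a half turn about z gives the same grasp; the last joint's range is limited). The gripper opens to 85 mm and grips with 20 to 120 N. Pads are 22 mm wide; open, the fingers measure 114 mm over their backs; the gripper's body (76 mm by 85 mm) begins 54 mm behind the grasp point. The pads swing forward as they close: fully open they stand 13 mm farther back than shut.
Start: joints at [-1.248, 0.276, 1.505, -0, 1.361, -0.121], TCP at [246.894, -519.332, 231.328] pointing down, gripper open.
Joint ranges: [-2.89, 2.89], [-0.75, 2.08], [0.22, 2.7], [-1.18, 4.32], [0.11, 2.71], [-2.7, 2.7]. Speed limits (rad/s): [2.57, 2.57, 3.14, 3.14, 3.14, 3.14].

### API

Orientations are given as a unit quaternion [w, x, y, z].
In Python, from rig import manip gives the robot as it stands. Calls block until the motion is done:
- manip.move_ptp(position, orientation): joint-space move of the TCP to a pose.
- manip.movel(position, rot=None, speed=150): straight line of the TCP; rot=None keeps the orientation; speed is the mean speed in mm/s.
- manip.set_joints(angles): joint-space move.
- manip.move_gripper(opening): opening from 0.0 (shut) to 1.0 (fully open); the grip force is fixed at half the most; returns when the fingers have stopped.
- manip.wait(seconds).
- manip.ik(position, orientation): joint angles nearest the present ones, or None.
- manip.snapshot(name): name is "side" or "top"; returns a dict with "img" (400x640x3 uint8, red, green, blue), "depth" (400x640 float32, mm along the optical axis (not along the pixel's ray), 0 where there is no reading), "fx", "fy", "cx", "cy" (pixels), "k1" (the pictures are not rectified: a ray, as slopes to the right and down, at radius r is drawn at 1 + k1 r^2 times it, then the intrinsics apply), "camera_from_world" (4x4, takes a point from world to camera coordinates). Camera axes: x right, y down, z forward; pixel columns grow to the right and rows downward; lengths in mm; the calibration is good to about 2 mm. A picture is of the moment at which its call begins.
A pose or a line that the arm cannot do raises manip.PlanningError and nothing moves.
- manip.sign_off(): hands the job in; it is judged then, once.
Readings, each from a call of its own:
- manip.read_t(): time.
- manip.read_joint_positions(): joint angles.
- manip.read_joint_velocities(): joint speeds.
- manip.read_joint_efforts(): joint torques, N m.
- manip.read_tcp_pos(): TCP position.
- manip.read_eef_rot(): TCP orientation.
- manip.read_wrist_force(): force on the tool from outside, world axes, zero at the start.
- manip.read_moment(): the same for the moment, N m.
- manip.read_grip_width(): opening from 0.0 (shut) to 1.0 (fully open).
- manip.read_grasp_force(): force on a finger pad.
Only numpy, scipy, OpenCV 4.12 (cv2) and the standard library are available. Lean on these libraries where they do the work, as an engineer would, in place of code of your own. Each camera call takes 0.05 s, during which the arm holds its last target. There are 200 camera calls.

## Working session

There is one attempt and no reset: what is moved stays moved. The work goes in short steps, each a Python script; the robot and the scene stay as the last script left them, time stands still between calls to the robot, and variables do not carry over. Pictures are saved under pics/ and viewed, at most 10 in all, crops included, and the job is handed in when it is done.

```bash
mkdir -p pics; ls; python3 - <<'E'
from rig import manip
import cv2,pickle
for n in("top","side"):
    s=manip.snapshot(n); cv2.imwrite(f"pics/{n}0.png",s["img"][:,:,::-1]); pickle.dump(s,open(n+".pkl","wb"))
    print(n,s["fx"],s["cx"],s["cy"],s["k1"],s["camera_from_world"].round(3).tolist())
print(manip.read_t(),manip.read_eef_rot())
E
```

```text
pics
top 459.1789123890011 320.17546551195886 206.95491085831142 -0.10687580002475441 [[-0.017, -1.0, -0.006, 78.253], [-0.986, 0.018, -0.163, 591.941], [0.164, 0.003, -0.987, 1040.85], [0.0, 0.0, 0.0, 1.0]]
side 377.7993921377515 315.0376411226729 193.43736415373118 -0.06659322102642559 [[-0.972, -0.235, 0.001, 573.243], [-0.177, 0.728, -0.662, 111.657], [0.155, -0.644, -0.749, 865.362], [0.0, 0.0, 0.0, 1.0]]
0.1 [-8.03963225e-04  9.75474805e-01  2.20109629e-01 -9.50362665e-05]
```

View pics/top0.png

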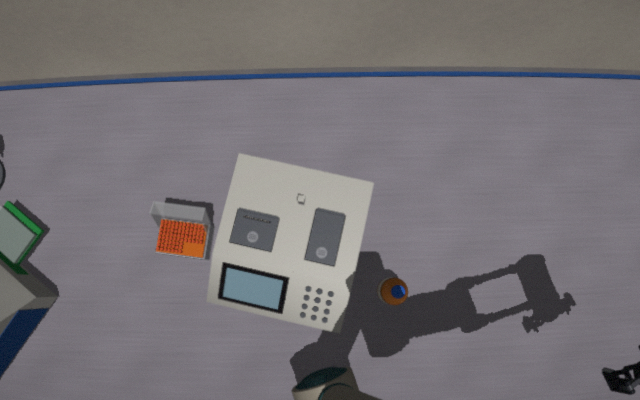

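View pics/side0.png

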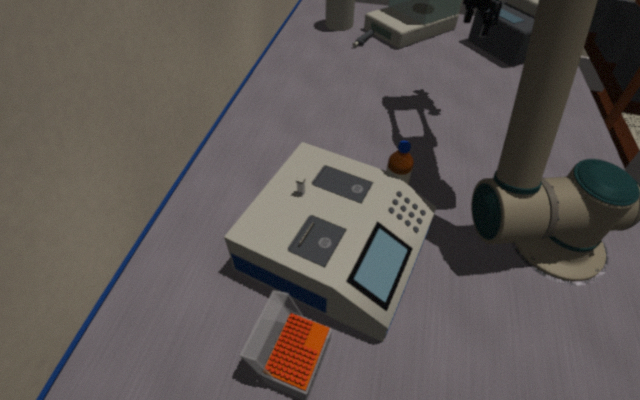

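The top view shows the sample lid at about (324,237) with its mark at (321,252), and the printer mark at (252,237). In the side view the marks are at about (357,188) and (324,242). The bottle is at (394,291), and the arm is clear of the lids.

```bash
cat > h.py <<'E'
import numpy as np,cv2
def rays(s,uv):
    K=np.array([[s["fx"],0,s["cx"]],[0,s["fy"],s["cy"]],[0,0,1.]])
    d=cv2.undistortPoints(np.float64(uv).reshape(-1,1,2),K,np.array([s["k1"],0,0,0.]))[:,0]
    T=np.array(s["camera_from_world"]);R=T[:3,:3]
    return -R.T@T[:3,3],np.c_[d,np.ones(len(d))]@R
def onplane(s,uv,z):
    o,d=rays(s,uv); return o+d*((z-o[2])/d[:,2])[:,None]
def lid(s,seed):
    """grey lid rectangle containing seed: contour, and mark blob centre"""
    g=cv2.cvtColor(s["img"],cv2.COLOR_RGB2GRAY)
    m=(g<135).astype(np.uint8)
    n,l,st,c=cv2.connectedComponentsWithStats(m)
    x,y=seed; w=l[y-12:y+12,x-12:x+12].ravel(); i=np.bincount(w[w>0]).argmax()
    cnt=max(cv2.findContours((l==i).astype(np.uint8),cv2.RETR_EXTERNAL,cv2.CHAIN_APPROX_NONE)[0],key=cv2.contourArea)
    reg=np.zeros_like(m);cv2.drawContours(reg,[cnt],-1,1,-1);reg=cv2.erode(reg,np.ones((5,5)))
    med=np.median(g[reg>0]); mk=((reg>0)&(g>med+12)).astype(np.uint8)
    n,l,st,c=cv2.connectedComponentsWithStats(mk); j=1+st[1:,4].argmax()
    return cnt[:,0].astype(float),c[j],st[j],med
E
python3 - <<'E'
import pickle,numpy as np,cv2
from h import *
P={}
for n,seeds in(("top",[(324,237),(254,228)]),("side",[(343,183),(318,240)])):
    s=pickle.load(open(n+".pkl","rb"))
    for k,sd in zip("sp",seeds):
        cnt,c,st,med=lid(s,sd); w=onplane(s,cnt,130); r=cv2.minAreaRect(w[:,:2].astype(np.float32))
        m=onplane(s,[c],130)[0]; P[n,k]=(s,c)
        print(n,k,"px",c.round(1),st,med,"mark",m.round(1),"rect",np.round(r[0],1),np.round(r[1],1),round(r[2],1),"depth z",s["depth"][int(c[1]),int(c[0])])
        if n+k=="tops": print(cv2.boxPoints(r).round(1).tolist())
for k in"sp":
    (a,u),(b,v)=P["top",k],P["side",k]
    o1,d1=rays(a,[u]);o2,d2=rays(b,[v])
    t=np.linalg.lstsq(np.c_[d1[0],-d2[0]],o2-o1,rcond=None)[0]
    p,q=o1+d1[0]*t[0],o2+d2[0]*t[1]; print(k,"tri",(p+q)/2,"gap",np.linalg.norm(p-q))
v=cv2.hconcat([cv2.resize(pickle.load(open(n,"rb"))["img"][y:y+100,x:x+130],(400,308),interpolation=2)[:,:,::-1] for n,x,y in(("top.pkl",225,190),("side.pkl",270,155))])
cv2.imwrite("pics/crop.png",v)
E
```

```text
top s px [321.2 252.3] [316 247  12  12 115] 93.0 mark [480.5  67.1 130. ] rect [515.   58.5] [ 68.5 117.8] 76.2 depth z 991.01514
[[449.70001220703125, 39.29999923706055], [564.0, 11.199999809265137], [580.4000244140625, 77.69999694824219], [466.1000061035156, 105.9000015258789]]
top p px [252.1 236.5] [247 231  12  12 112] 89.0 mark [517.3 217.1 130. ] rect [533.5 212.8] [97.  80.5] 76.3 depth z 997.1175
side s px [356.8 188.3] [351 184  13   9  90] 64.0 mark [482.5  67.1 130. ] rect [516.5  59.4] [ 72.8 122.7] 76.5 depth z 798.63367
side p px [324.5 242.2] [318 237  14  12 125] 64.0 mark [519.1 216.7 130. ] rect [535.1 213. ] [99.7 84.1] 76.5 depth z 709.08246
s tri [481.52893616  67.12494401 130.00159609] gap 2.0090157535719566
p tri [518.13547109 217.05417933 130.4916268 ] gap 1.848878847309706
```

View pics/crop.png

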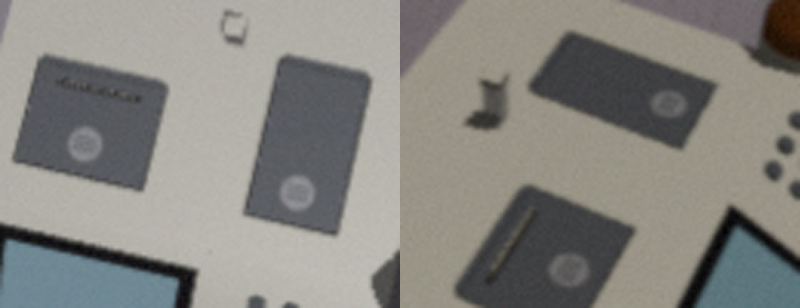

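The marks are 154.4 mm apart and triangulate to z = 130, and the lid's size matches, so the measurement holds. I'll shut the gripper, go above the mark and check the force noise.

```bash
cat > g.py <<'E'
import numpy as np
M=np.array([481.5,67.1,130.]); a=np.radians(-13.75)
ex=np.array([np.cos(a),np.sin(a),0]); Q=np.array([0,np.cos(a/2),np.sin(a/2),0])
E
python3 - <<'E'
from rig import manip; from g import *
import cv2
print(manip.ik(M+[0,0,70],Q))
manip.move_gripper(0.0)
manip.move_ptp(M+[0,0,70],Q)
manip.movel(M+[0,0,12],speed=80)
for i in range(6):
    print(manip.read_wrist_force(),end=' '); manip.wait(.03)
print(manip.read_tcp_pos(),manip.read_t(),manip.read_grip_width())
for n in("top","side"):
    cv2.imwrite(f"pics/{n}1.png",manip.snapshot(n)["img"][:,:,::-1])
x=cv2.imread("pics/side1.png")[120:280,240:460]; cv2.imwrite("pics/side1c.png",cv2.resize(x,None,fx=3,fy=3))
E
```

```text
[-4.77834847e-03  1.63311728e-01  1.73755296e+00 -4.44089210e-16
  1.24072797e+00  1.80600075e+00]
[-0.45367056 -0.38450912  0.27130948] [0.42195976 0.34934256 0.83283159] [ 0.31344692 -0.42325846  0.27743025] [-0.36526505  0.06952734  0.19848693] [0.42085402 0.62773871 0.36303797] [-0.16696448 -0.42042388  0.61167373] [481.91568814  67.11361445 142.547911  ] 4.2 -0.00042055300857529596
```

View pics/side1c.png

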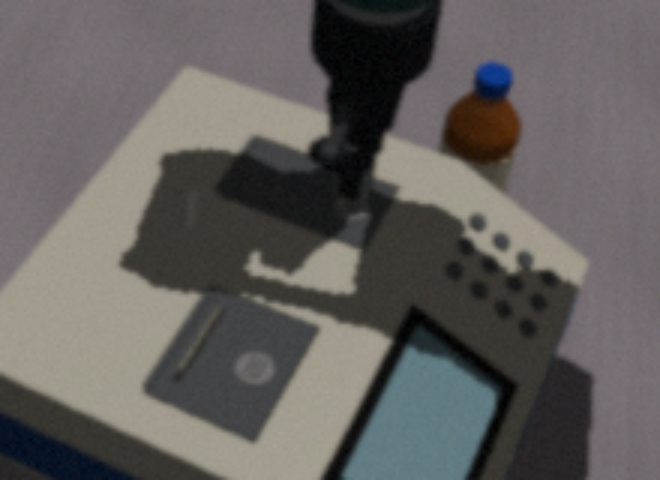

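The fingertip stands over the sample mark (around (350,215) in the crop) and the lid is still shut. Force noise is about 0.4 N, so I'll press in small steps on averaged force and then withdraw straight up.

```bash
python3 - <<'E'
from rig import manip; from g import *
import cv2
def fz():
    v=[]
    for _ in range(8): manip.wait(.02); v.append(manip.read_wrist_force()[2])
    return np.mean(v)
f0=fz(); z=134.; manip.movel([M[0],M[1],z],speed=30); zc=None; ok=False
f0=f0 if fz()-f0>1 else fz()
while z>122.5:
    z-=.5; manip.movel([M[0],M[1],z],speed=15); f=fz()-f0
    tz=manip.read_tcp_pos()[2]
    print(z,round(tz,2),round(f,2))
    if f>.8 and zc is None: zc=tz
    if f>4.4: ok=True; break
print(ok,zc,manip.read_t())
if ok:
    manip.movel([M[0],M[1],285.],speed=200)
    print(manip.read_t()); manip.wait(1.2)
    for n in("top","side"): cv2.imwrite(f"pics/{n}2.png",manip.snapshot(n)["img"][:,:,::-1])
    print(manip.read_wrist_force(),manip.read_t())
    x=cv2.imread("pics/side2.png")[100:280,230:460]; cv2.imwrite("pics/side2c.png",cv2.resize(x,None,fx=3,fy=3))
E
```

```text
133.5 133.52 -0.17
133.0 133.01 -0.42
132.5 132.49 0.06
132.0 132.0 -0.03
131.5 131.52 -0.0
131.0 131.0 0.24
130.5 130.48 -0.03
130.0 130.08 1.4
129.5 129.51 1.28
129.0 129.04 1.89
128.5 128.52 2.35
128.0 128.05 3.51
127.5 127.56 3.94
127.0 127.07 5.0
True 130.07528883991958 10.4833
11.425
[-0.04607571 -0.15357808 -0.46735098] 12.725
```

View pics/side2c.png

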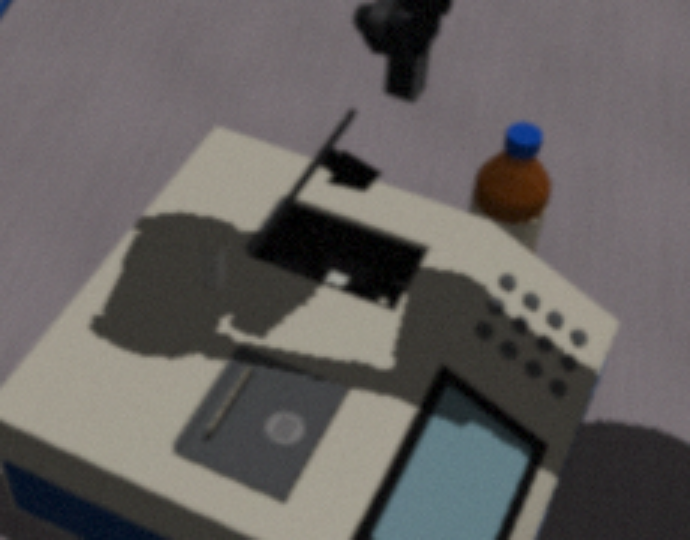

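The lid stands up, with its front edge near full-frame pixel (347,137). The opening is dark, the printer cover is shut and the finger is clear. I'll wait, confirm that it stays open at the expected 1.15 rad geometry, then hand in.

```bash
python3 - <<'E'
from rig import manip; from g import *
import cv2
manip.wait(1.5); s=manip.snapshot("side"); im=s["img"][:,:,::-1].copy()
d=np.abs(im.astype(int)-cv2.imread("pics/side2.png").astype(int)).sum(2)
print("changed px",(cv2.blur(d.astype(np.float32),(5,5))>60).sum(),manip.read_t())
T=np.array(s["camera_from_world"]);K=np.array([[s["fx"],0,s["cx"]],[0,s["fy"],s["cy"]],[0,0,1.]])
ey=np.array([-ex[1],ex[0],0]); H=M+91.5*ex
for th,c in((1.15,(0,255,0)),(0.95,(0,0,255))):
    P=[H-113.5*np.cos(th)*ex+[0,0,113.5*np.sin(th)]+k*32.5*ey for k in(-1,1)]
    u=cv2.projectPoints(np.array(P),cv2.Rodrigues(T[:3,:3])[0],T[:3,3],K,np.array([s["k1"],0,0,0]))[0][:,0]; print(th,u.round(1).tolist())
    for p in u: cv2.circle(im,tuple(int(round(v)) for v in p),2,c,-1)
cv2.imwrite("pics/side3c.png",cv2.resize(im[100:240,280:430],None,fx=4,fy=4))
E
```

```text
changed px 0 14.275
1.15 [[347.3, 135.2], [333.3, 154.8]]
0.95 [[355.8, 142.5], [342.4, 162.4]]
```

View pics/side3c.png

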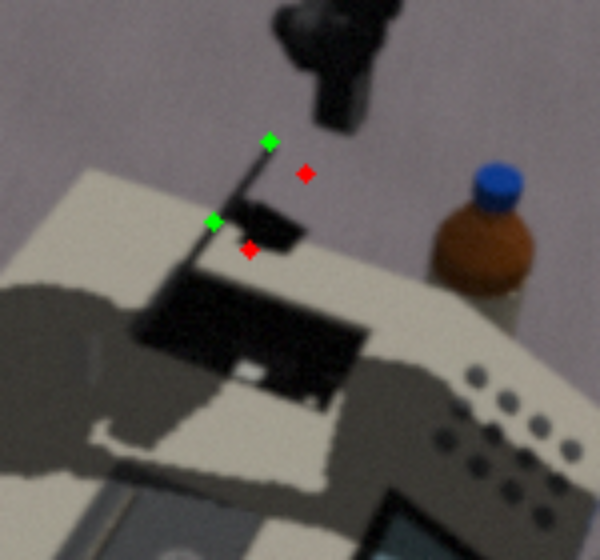

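The lid edge lies on the green 1.15 rad points, at (347,135) and (333,155), and no pixels changed over 1.5 s. The lid is fully open and staying there.

```bash
python3 -c "
from rig import manip
print(manip.sign_off())"
```

```text
the job is handed in; nothing more can be done
None
```

I pressed the sample lid once, to about 3 mm and 5 N; it sprang fully open and was still open 1.5 s later, the printer cover stayed shut, nothing else was touched, and I handed the job in at about 14 s.

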